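Set the stop bar and hold a board holder in the corner of a soldering jig

ROBOT

A 6-joint arm with a two-finger parallel gripper is mounted at the origin on the work surface. World frame = base frame: x ahead of the robot, y to its left, z up, the work surface at z = 0. Lengths are in m, angles in rad, forces in N, time in s.
With the tool pointing down it reaches from about 0.3 to 0.875 m from the base axis. Payload 6.4 kg.
Tool frame: the origin (TCP) lies between the finger pads; the fingertips stand 25 mm ahead of it and the grasp point (between the pads) lies 6 mm ahead of it (env.tip_extent is the distance from the TCP to the fingertips, in m); z points along the fingers, y is the line along which they close (so a half turn about z gives the same grasp; the last joint's range is limited). The gripper opens to 85 mm and grips with 20 to 120 N. Pads are 22 mm wide; open, the fingers measure 114 mm over their backs; the gripper's body (76 mm by 85 mm) begins 54 mm behind the grasp point. The pads swing forward as they close: fully open they stand 13 mm farther back than shut.
Start: joints at [1.143, 0.181, 1.607, -0, 1.354, -0.206], TCP at [0.126, 0.561, 0.256] pointing down, gripper open.
Joint ranges: [-2.99, 2.99], [-0.89, 2.07], [0.3, 2.58], [-1.14, 4.28], [0, 2.63], [-3.12, 3.12]. Speed limits (rad/s): [2.57, 2.57, 3.01, 3.14, 3.14, 3.14].

INTERFACE

Orientations are given as [roll, pitch, yaw] about the fixed x, y, z axes, in that order (R = Rz(yaw) Ry(pitch) Rx(roll)).
In Python, from cell import env gives the robot as it stands.
- The arm moves only by the shell command python3 jog.py 'ROWS' [FORCE]. ROWS is a JSON list that holds a single list of rows (three levels of brackets), with 1 to 20 rows, each of 5 numbers: the opening from 0.0 (shut) to 1.0 (fully open), then dx, dy, dz in m, then a turn about the tool's z in rad; each row shifts and turns the commanded pose from where the row before left it, along the tool's axes as they then stand; what a row does not reach is not made up. A row lasts 1/10 s, in which the tool goes at most 0.05 m and 0.15 rad, less where a joint would pass 70% of its speed; a pose out of reach is approached as far as the arm can. The fingers move at their own pace and stop on an object; FORCE is the grip in N (left out, the last holds). Time passes only in rows, so rows that do not move let the fingers close. It prints the time, the measured TCP pose, the force, the opening and the grip force at its end. Input that does not fit is refused with a message, and nothing moves.
- env.sense(): the state, without advancing time (a new reading comes with each control period).
- env.capture(name): name is "scene" or "top" or "wrist"; returns a dict with "pixels" (420x560x3 uint8, red, green, blue), "fx", "fy", "cx", "cy" (pixels), "k1" (the pictures are not rectified: a ray, as slopes to the right and down, at radius r is drawn at 1 + k1 r^2 times it, then the intrinsics apply), "T" (4x4, takes a point from camera to world coordinates); the wrist camera has in their place "mount" (4x4, takes a point from camera to tool coordinates, whose origin is the TCP and whose axes are the flange's). Camera axes: x right, y down, z forward; pixel columns grow to the right and rows downward; lengths in m; the calibration is good to about 2 mm. A picture is of the moment at which its call begins: read the wrist's pose just before it. There is no depth.
- env.job_done(): hands the job in; it is judged then, once.
The state is a dict: "time": time; "q": joint angles; "joint_vel": joint speeds; "tau": joint torques, N m; "eef_pos": TCP position; "orientation": TCP orientation; "contact_force": force on the tool from outside, world axes, zero at the start; "torque": the same for the moment, N m; "width": opening from 0.0 (shut) to 1.0 (fully open); "grip_force": force on a finger pad.
Only numpy, scipy, OpenCV 4.12 (cv2) and the standard library are available. Lean on these libraries where they do the work, as an engineer would, in place of code of your own. Each camera call takes 0.05 s, during which the arm holds its last target. There are 200 camera calls.

TASK

Lay the steel stop bar into the slots of the two black supports on the grey jig, seated in both and roughly centred between them, and let go of it. Then bring the circuit-board holder, flat down on the jig plate, snugly into the corner made by the bar and the orange fence, and finish while still holding it there with the fingers, pressed firmly against both bar and fence at once and square to them, ready for soldering. Leave the screwdriver, iron stand, tin tray and solder pump where they are.

Things in the scene. Friction and masses are not known exactly. Their poses are not given: they have to be found in the camera images.
- jig: Fixed grey plate, 200 (x) by 220 (y) by 8 mm, on the table; place and yaw vary. Origin: centre of its underside, so its top is at z = 8 mm. On its +x half stand two black supports, 30 mm high overall, spanning x = 45 to 85 mm and |y| = 62 to 78 mm in the jig's frame, one at +y and one at -y, with nothing between them. It carries the orange fence on its +y side.
- slots (a point): Point midway between the two supports (jig frame x 65, y 0, z 12 mm), axes as the jig's, level with the slot floors. Each support has an open-topped slot along y, 20 mm wide in x, walls to 10 mm above its floor, then lips flaring to a 32 mm wide mouth 18 mm above it. The seated bar's origin lies here, its long axis along y, with 2 mm of play to either side in x.
- fence: Fixed orange bar on the jig plate, moving with the jig: 78 (x) by 10 (y) by 16 mm, parallel to the jig's x axis. Origin: centre of its underside, at x 9, y 55, z 8 mm in the jig's frame. Its stop face is the one towards -y, at y = 50 mm in the jig's frame. Its top is at z = 24 mm.
- corner (a point): The corner, on the plate's top face (jig frame x 59, y 50, z 8 mm), axes as the jig's: where the fence's stop face meets the near face of the seated bar once the bar is pushed back against its far (+x) slot walls, as it is when the holder presses on it. The holder comes from -x and -y; home, its origin is 40 mm in -x and 32 mm in -y from this point, its axes parallel to the jig's.
- stop_bar: Loose square steel bar, 180 mm long (own y axis), 16 mm wide (x), 16 mm high (z), about 0.3 kg. Origin: centre of its underside. It starts flat on the table to the left or right of the jig, roughly pointing away from the robot (its y axis within 20 degrees of the world's x, either way round). Seated in the slots its top is at z = 28 mm.
- holder: Loose board holder, 0.5 kg: aluminium block 80 (x) by 64 (y) by 20 mm, green board on top, and at its centre a fixed black heat sink to grip: 36 (x) by 24 (y), 22 to 52 mm above the underside. Other parts lie near the x ends, under 11 mm tall. Origin: centre of the underside. Starts flat on the jig plate, 5 to 8 cm off the corner in x, up to 6 in y, turned up to 17 degrees, +x end to the supports.
- screwdriver: Loose screwdriver with a red handle, 190 mm long, along its own x axis, lying on the other side of the jig from the stop bar. Leave alone.
- iron_stand: Loose black soldering-iron stand with yellow sponge and wire coil, 160 by 75 mm, about 110 mm tall. Origin: centre of its underside. Leave alone.
- tin_tray: Loose steel tray, 100 by 130 by 25 mm. Origin: centre of its underside. Leave alone.
- solder_pump: Loose blue solder pump, 165 mm long along its own x axis, 22 mm thick. Leave alone.

How it is judged:
On the way:
1. The stop bar lies seated in the slots of both supports, let go of and at rest (x of stop_bar in the frame of jig between 0.06 and 0.07 m and y of stop_bar in the frame of jig between -0.015 and 0.015 m and z of stop_bar in the frame of jig between 0.008 and 0.0145 m and angle between the y axis of stop_bar and the y axis of jig, either way round below 0.05 rad and angle between stop_bar's own z axis and vertical below 0.06 rad and contact force between the fingers and stop_bar below 0.1 N and linear speed of stop_bar below 0.02 m/s), for 0.3 s.
At the end, for the whole second after the job is handed in: Bar untouched and seated in both slots, centred within 15 mm, in line within 3 degrees; holder flat on the jig plate (1.8 mm, 2.5 degrees), square to the jig within 2.5 degrees, at rest, fingers on it, pressed with over 1.5 N against the bar and over 1.5 N against the fence (x of stop_bar in the frame of jig between 0.06 and 0.07 m and y of stop_bar in the frame of jig between -0.015 and 0.015 m and z of stop_bar in the frame of jig between 0.008 and 0.0145 m and angle between the y axis of stop_bar and the y axis of jig, either way round below 0.05 rad and angle between stop_bar's own z axis and vertical below 0.06 rad and x of holder in the frame of jig between 0.011 and 0.025 m and y of holder in the frame of jig between 0.013 and 0.022 m and z of holder in the frame of jig between 0.0062 and 0.0098 m and angle between the x axis of holder and the x axis of jig, either way round below 0.045 rad and angle between holder's own z axis and vertical below 0.045 rad and contact force between holder and stop_bar above 1.5 N and contact force between holder and fence above 1.5 N and contact force between the fingers and holder above 1 N and linear speed of holder below 0.01 m/s and contact force between the arm and stop_bar below 0.5 N); the arm keeps its last pose, push and grip.
It fails at once if A bystander (screwdriver, iron stand, tin tray, solder pump) is moved more than 25 mm (distance of any of screwdriver, iron_stand, tin_tray, solder_pump from where it was at the start of the episode above 0.025 m).
It fails at once if The board holder is tipped more than 25 degrees (angle between holder's own z axis and vertical above 0.44 rad).
It also fails if it takes over 72 s, if anything falls off the work surface, if the arm or the gripper's body presses on something with over 40 N, if the wrist force passes 120 N, or if a joint passes its speed limit or range.

## Working session

There is one attempt and no reset: what is moved stays moved. The work goes in short steps, Python scripts to look and compute and a shell command to move; the robot and the scene stay as the last step left them, time stands still between calls to the robot, and variables do not carry over. Pictures are saved under pics/ and viewed, at most 13 in all, crops included, and the job is handed in when it is done.

```bash
ls; mkdir -p pics; python3 - <<'E'
from cell import env
import cv2,numpy as np
for n in ("top","scene"):
    c=env.capture(n); cv2.imwrite(f"pics/{n}0.png",c["pixels"][:,:,::-1])
    np.savez(f"{n}0.npz",**{k:c[k] for k in c if k!="name"})
    print(n,c["fx"],c["fy"],c["cx"],c["cy"],c["k1"]);print(np.round(c["T"],4))
s=env.sense();print(s)
c=env.capture("wrist");print(c["mount"])
E
```

```text
cell.py
jog.py
pics
top 499.5062166261262 499.5062166261262 280.6816304135872 206.77924366673724 -0.10410271997895029
[[-0.0461 -0.9773  0.2066  0.3675]
 [-0.9989  0.0463 -0.0038  0.0249]
 [-0.0058 -0.2066 -0.9784  1.2767]
 [ 0.      0.      0.      1.    ]]
scene 478.2842054997814 478.2842054997814 278.07150449648753 207.5137861688024 -0.05730489740811593
[[-0.0544  0.7847 -0.6175  1.5527]
 [ 0.9985  0.0371 -0.0408  0.0652]
 [-0.0091 -0.6188 -0.7855  1.2059]
 [ 0.      0.      0.      1.    ]]
{'time': 0.1, 'q': array([ 1.14270211e+00,  1.81485376e-01,  1.60789255e+00,  1.81094876e-05,
        1.35377825e+00, -2.06282716e-01]), 'joint_vel': array([-1.14735322e-04, -6.49201949e-04, -1.54859698e-03, -1.20480633e-03,
       -2.55344313e-04, -1.63924116e-05]), 'tau': array([-6.47085271e-04, -4.45873618e+01, -3.52240670e+01, -3.37687943e-04,
        4.10866269e-03, -8.33280581e-06]), 'eef_pos': array([0.12627812, 0.56050744, 0.2554712 ]), 'orientation': array([-3.14006590e+00, -3.37547934e-04,  2.91977698e+00]), 'contact_force': array([ 0.41322362, -1.13084547,  0.22090838]), 'torque': array([ 0.05011292, -0.01474144, -0.03260035]), 'grip_force': 0.0, 'width': 0.9996811334779677}
[[-6.22353745e-04 -9.53292396e-01 -3.02048376e-01  7.74160287e-02]
 [ 9.99999736e-01 -4.79659829e-04 -5.46592950e-04  8.71017556e-04]
 [ 3.76182431e-04 -3.02048636e-01  9.53292442e-01 -1.16879270e-01]
 [ 0.00000000e+00  0.00000000e+00  0.00000000e+00  1.00000000e+00]]
```

View pics/top0.png

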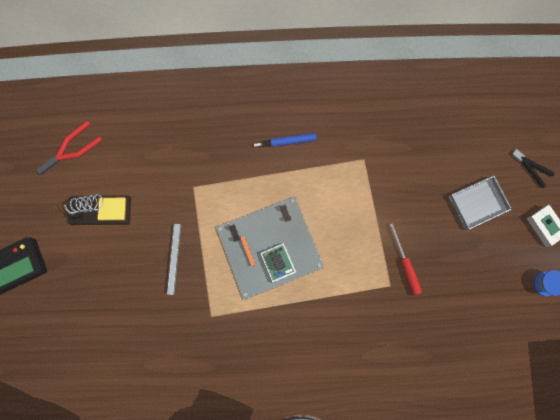

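View pics/scene0.png

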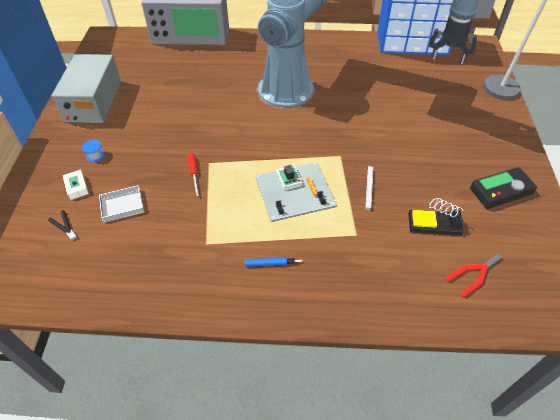

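The top view shows the bar at about (174,259), the jig at (270,248) with supports at (235,233) and (286,213), the fence at (247,251) and the holder at (278,263). The pump, stand, tray and screwdriver are well clear of all of these. The scene view agrees.

```bash
cat > h.py <<'E'
from cell import env
import cv2,numpy as np
from scipy.spatial.transform import Rotation as Rn
def shot(n,save=None):
    s=env.sense(); c=env.capture(n)
    if n=="wrist":
        P=np.eye(4);P[:3,:3]=Rn.from_euler("xyz",s["orientation"]).as_matrix();P[:3,3]=s["eef_pos"]
        c["T"]=P@c["mount"]
    if save: cv2.imwrite(f"pics/{save}.png",c["pixels"][:,:,::-1])
    return c
def cast(c,px,z):
    K=np.array([[c["fx"],0,c["cx"]],[0,c["fy"],c["cy"]],[0,0,1]])
    u=cv2.undistortPoints(np.float64(px).reshape(-1,1,2),K,np.array([c["k1"],0,0,0.]))[:,0]
    T=c["T"];d=np.c_[u,np.ones(len(u))]@T[:3,:3].T
    return (T[:3,3]+d*((z-T[2,3])/d[:,2:]))
def blob(c,lo,hi,near=None,amin=30):
    hsv=cv2.cvtColor(c["pixels"],cv2.COLOR_RGB2HSV)
    m=cv2.inRange(hsv,np.array(lo),np.array(hi))
    m=cv2.morphologyEx(m,cv2.MORPH_CLOSE,np.ones((3,3)))
    cs=[k for k in cv2.findContours(m,cv2.RETR_EXTERNAL,cv2.CHAIN_APPROX_NONE)[0] if cv2.contourArea(k)>amin]
    if near is None: return max(cs,key=cv2.contourArea)
    return max(cs,key=lambda k:cv2.pointPolygonTest(k,near,True))
def rect(c,k,z):
    w=cast(c,k[:,0].astype(float),z)[:,:2]
    (x,y),_,_=r=cv2.minAreaRect((w*1000).astype(np.float32))
    b=cv2.boxPoints(r)
    e=b[1]-b[0],b[2]-b[1]
    l=max(e,key=np.linalg.norm); s=min(e,key=np.linalg.norm)
    a=np.degrees(np.arctan2(l[1],l[0]))
    return np.round([x,y,np.linalg.norm(l),np.linalg.norm(s),a],1)
E
python3 - <<'E'
from h import *
c=shot("top")
hsv=cv2.cvtColor(c["pixels"],cv2.COLOR_RGB2HSV)
for p in [(174,259),(173,245),(262,235),(230,260),(310,262),(247,251),(182,259),(290,262)]: print(p,hsv[p[1],p[0]])
for n,lo,hi,near,z in [("bar",(0,0,110),(180,70,255),(174,259),.016),("jig",(0,0,60),(180,60,255),(262,235),.008),("fence",(5,180,100),(18,255,255),(247,251),.024)]:
    try:
        k=blob(c,lo,hi,near); print(n,rect(c,k,z),cv2.contourArea(k))
    except Exception as e: print(n,e)
E
```

```text
(174, 259) [107   9 189]
(173, 245) [100   9 180]
(262, 235) [ 85  10 150]
(230, 260) [ 81  12 147]
(310, 262) [ 80  15 152]
(247, 251) [ 12 158 231]
(182, 259) [ 10 104 103]
(290, 262) [ 74  26 186]
bar [512.3 297.7 183.9  21.   -6.2] 487.5
jig [532.5  54.6 221.1 200.4 -71. ] 6581.0
fence max() iterable argument is empty
```

```bash
python3 jog.py '[[[1, -0.042, -0.017, 0, 0], [1, -0.042, -0.017, 0, 0], [1, -0.042, -0.017, 0, 0], [1, -0.042, -0.017, 0, 0], [1, -0.042, -0.017, 0, 0], [1, -0.042, -0.017, 0, 0], [1, -0.042, -0.017, 0, 0], [1, -0.042, -0.017, 0, 0], [1, -0.042, -0.017, 0, 0], [1, -0.042, -0.019, 0, 0], [1, 0, 0, 0, -0.11], [1, 0, 0, 0, 0], [1, 0, 0, 0, 0]]]'
python3 - <<'E'
from h import *
c=shot("wrist","w1")
s=env.sense();print(s["eef_pos"],s["orientation"],c["fx"])
for z in (.016,):
  k=blob(c,(0,0,110),(180,70,255),None,100);print(rect(c,k,z),cv2.boundingRect(k))
E
```

```text
time: 1.5
eef_pos: [0.4979, 0.3009, 0.2559]
orientation: [-3.141, -0.001, 3.027]
contact_force: [-0.0, -0.1, 0.6]
width: 1.002
grip_force: 0.0
[0.49764257 0.30121292 0.25609556] [-3.14150635e+00 -6.06930340e-04  3.02828333e+00] 358.7326864911812
[553.4  70.7 247.8 216.2  19. ] (0, 106, 199, 235)
```

View pics/w1.png

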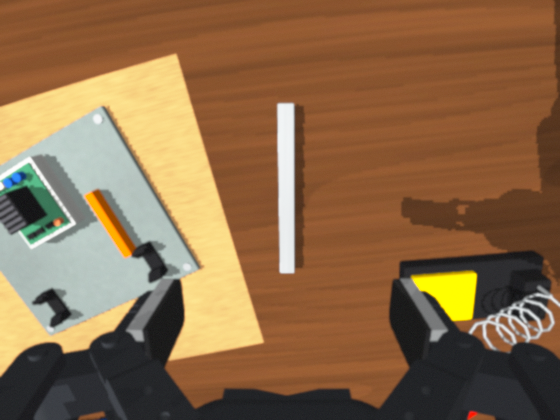

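The wrist view shows the bar alone at about (287,188), spanning rows 103–272, with most of the jig on the left. I'll measure it and the jig.

```bash
python3 - <<'E'
from h import *
c=shot("wrist")
hsv=cv2.cvtColor(c["pixels"],cv2.COLOR_RGB2HSV)
print(hsv[180,272:304,2], hsv[262:276,287,2],hsv[98:110,287,2])
for v in (110,200):
  k=blob(c,(0,0,v),(180,70,255),(287,188));r=rect(c,k,.016);print(r)
# jig fence etc
k=blob(c,(5,150,100),(18,255,255),(110,222));print("fence",rect(c,k,.024))
s=env.sense()
yaw=s["orientation"][2];d=r[:2]/1000-s["eef_pos"][:2]
tx=np.array([np.cos(yaw),np.sin(yaw)]);ty=np.array([np.sin(yaw),-np.cos(yaw)])
print("tool dx dy",d@tx,d@ty)
E
```

```text
[134 137 136 136 143 171 214 234 242 242 241 241 240 241 241 241 241 240
 239 237 226 183 127  95  90  88  88  89  88  88  93 107] [238 238 238 238 238 238 238 238 239 238 224 187 154 149] [143 145 146 145 150 184 225 240 242 242 242 242]
[512.  299.3 179.8  17.4  -6.2]
[511.8 299.  177.7  15.2  -5.9]
fence [521.  114.6  76.3  17.2  18.6]
tool dx dy -0.014435632739085751 -0.0008084266783283025
```

```bash
python3 jog.py '[[[1, -0.017, -0.046, 0, 0], [1, -0.017, -0.046, 0, 0], [1, -0.017, -0.046, 0, 0], [1, -0.017, -0.046, 0, 0], [1, -0.017, -0.046, 0, 0], [1, 0, 0, 0, 0], [1, 0, 0, 0, 0]]]'
python3 - <<'E'
from h import *
c=shot("wrist","w2")
k=blob(c,(60,0,60),(130,60,255),None);print("jig",rect(c,k,.008),cv2.boundingRect(k))
k=blob(c,(5,150,100),(18,255,255));print("fence",rect(c,k,.024))
E
```

```text
time: 2.3
eef_pos: [0.557, 0.0625, 0.2564]
orientation: [3.141, -0.0, 3.027]
contact_force: [0.8, 0.9, -0.0]
width: 1.0
grip_force: 0.0
jig [531.6  55.  216.2 196.1 -71. ] (136, 10, 272, 264)
fence [753.3  30.5 277.1  83.7 -83.7]
```

View pics/w2.png

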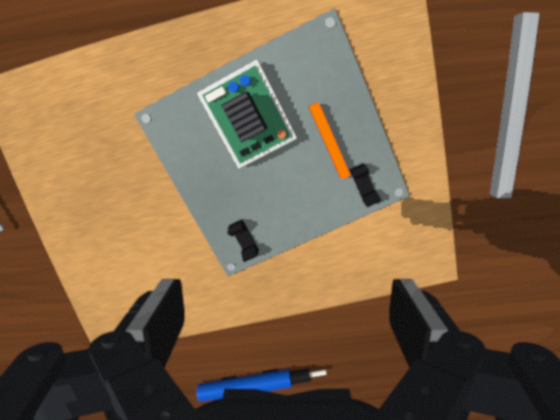

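The jig is fully in view with the holder at about (247,115), the fence at (330,140) and the supports at (243,240) and (365,187). I have the jig pose, so now I'll fetch the bar.

```bash
python3 - <<'E'
from h import *
c=shot("wrist")
k=blob(c,(5,150,100),(18,255,255),(330,140),amin=200);print("fence",rect(c,k,.024))
k=blob(c,(35,60,30),(90,255,255),(215,120));print("board",rect(c,k,.03))
E
python3 jog.py '[[[0.6, 0.0143, 0.046, 0, 0], [0.6, 0.0143, 0.046, 0, 0], [0.6, 0.0143, 0.046, 0, 0], [0.6, 0.0143, 0.046, 0, 0], [0.6, 0.0143, 0.046, 0, -0.008], [0.6, 0, 0, 0.045, 0], [0.6, 0, 0, 0.045, 0], [0.6, 0, 0, 0.045, 0], [0.6, 0, 0, 0.045, 0], [0.6, 0, 0, 0.02, 0], [0.6, 0, 0, 0, 0], [0.6, 0, 0, 0, 0]]]'
```

```text
fence [522.6 109.6  77.6  10.9  19.4]
board [489.3  34.3  70.8  54.9  20.7]
time: 3.6
eef_pos: [0.5112, 0.3007, 0.0568]
orientation: [3.141, 0.0, 3.04]
contact_force: [0.0, 0.4, 0.7]
width: 0.598
grip_force: 0.0
```

```bash
python3 jog.py '[[[0.6, 0, 0, 0.014, 0], [0.6, 0, 0, 0.014, 0], [0.6, 0, 0, 0, 0], [0.1, 0, 0, 0, 0], [0, 0, 0, 0, 0], [0, 0, 0, 0, 0], [0, 0, 0, 0, 0], [0, 0, 0, 0, 0], [0, 0, 0, 0, 0]]]' 60
```

```text
time: 4.5
eef_pos: [0.5124, 0.2994, 0.0291]
orientation: [3.141, 0.001, 3.038]
contact_force: [-0.6, -0.8, 5.7]
width: 0.165
grip_force: 62.0
```

```bash
python3 jog.py '[[[0, 0, 0, -0.03, 0], [0, 0, 0, -0.04, 0], [0, -0.0173, -0.0356, -0.03, 0], [0, -0.0173, -0.0356, 0, 0], [0, -0.0173, -0.0356, 0, 0], [0, -0.0173, -0.0356, 0, 0], [0, -0.0173, -0.0356, 0, 0], [0, -0.0173, -0.0356, 0, 0], [0, 0, 0, 0, 0.142], [0, 0, 0, 0, 0.142], [0, 0, 0, 0, 0.142], [0, 0, 0, 0, 0.142], [0, 0, 0, 0, 0.142], [0, 0, 0, 0, 0.142], [0, 0, 0, 0, 0.142], [0, 0, 0, 0, 0.142], [0, 0, 0, 0, 0], [0, 0, 0, 0, 0], [0, 0, 0, 0, 0]]]'
python3 - <<'E'
from h import *
c=shot("wrist","w3"); print(env.sense()["eef_pos"],env.sense()["orientation"])
E
```

```text
time: 6.4
eef_pos: [0.5926, 0.0761, 0.1279]
orientation: [-3.141, -0.0, 1.905]
contact_force: [0.6, 0.9, -2.9]
width: 0.163
grip_force: 60.9
[0.59271055 0.07604673 0.12802917] [-3.14121965e+00 -1.71859428e-04  1.90395084e+00]
```

View pics/w3.png

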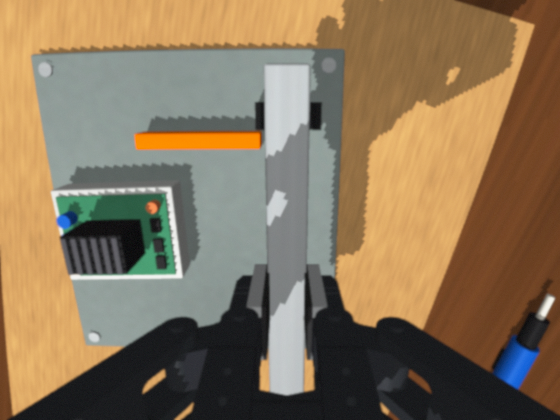

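The bar (column 288) sits centrally over the +y support, with both lips showing evenly at columns 256–320. I'll lower it.

```bash
python3 jog.py '[[[0, 0, 0.0006, 0.03, 0], [0, 0, 0, 0.025, 0], [0, 0, 0, 0.015, 0], [0, 0, 0, 0.008, 0], [0, 0, 0, 0.005, 0], [0, 0, 0, 0, 0], [0, 0, 0, 0, 0]]]'
```

```text
time: 7.15
eef_pos: [0.5943, 0.0762, 0.0463]
orientation: [3.14, 0.001, 1.902]
contact_force: [0.4, 0.4, -2.8]
width: 0.166
grip_force: 60.9
```

```bash
python3 jog.py '[[[0, 0, 0, 0.003, 0], [0, 0, 0, 0.002, 0], [0, 0, 0, 0, 0], [0, 0, 0, 0, 0]]]'
```

```text
time: 7.55
eef_pos: [0.594, 0.0762, 0.041]
orientation: [3.14, 0.0, 1.902]
contact_force: [-1.4, 0.0, 2.2]
width: 0.165
grip_force: 61.5
```

Contact as expected. Now I'll open slightly, retreat straight up and look.

```bash
python3 jog.py '[[[0.35, 0, 0, 0, 0], [0.35, 0, 0, 0, 0], [0.35, 0, 0, 0, 0], [0.35, 0, 0, -0.02, 0], [0.35, 0, 0, -0.04, 0], [0.35, 0, 0, -0.05, 0], [0.5, 0, 0, -0.05, 0], [0.8, 0, 0, -0.05, 0], [0.8, 0, 0, 0, 0], [0.8, 0, 0, 0, 0]]]'
python3 - <<'E'
from h import *
c=shot("wrist","w4"); s=env.sense(); print(s["eef_pos"],s["orientation"])
E
```

```text
time: 8.55
eef_pos: [0.5943, 0.0762, 0.2521]
orientation: [3.138, 0.001, 1.902]
contact_force: [-1.0, -0.1, -1.2]
width: 0.802
grip_force: 0.0
[0.59312074 0.07623505 0.24989781] [-3.14130566e+00 -1.09288443e-04  1.90173246e+00]
```

View pics/w4.png

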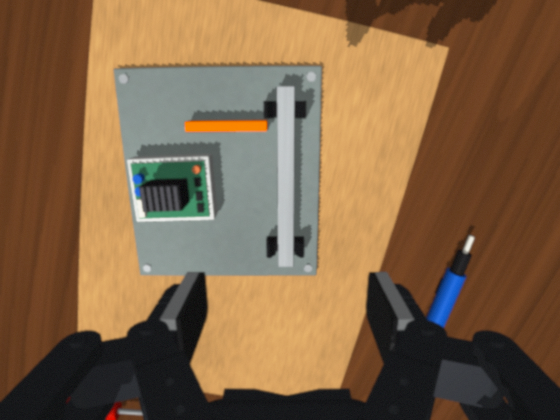

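The bar (column 287, rows 87–267) sits in both supports, and the holder is at about (172,190). I'll measure bar, jig, fence and holder in the jig frame.

```bash
python3 - <<'E'
from h import *
J=np.array([532,54.9]);a=np.radians(19)
def jf(r): d=np.array(r[:2])-J; return np.round([d@[np.cos(a),np.sin(a)],d@[-np.sin(a),np.cos(a)],r[4]-19],1),r[2:4]
for q in range(2):
  c=shot("wrist"); hsv=cv2.cvtColor(c["pixels"],cv2.COLOR_RGB2HSV)
  if q==0: print("across", [tuple(int(v) for v in hsv[180,x]) for x in list(range(124,140,2))+list(range(204,222,2))+list(range(274,298,2))])
  k=blob(c,(5,150,100),(18,255,255),(225,126),amin=200);print("fence",jf(rect(c,k,.024)))
  g=blob(c,(35,90,30),(90,255,255),(200,180));print("board",jf(rect(c,g,.030)))
  k=blob(c,(0,0,205),(180,40,255),(150,160),amin=20);print("rim",jf(rect(c,k,.028)),cv2.boundingRect(k))
  k=blob(c,(0,0,175),(180,40,255),(287,180));print("bar",jf(rect(c,k,.028)))
E
```

```text
across [(16, 136, 206), (16, 136, 207), (17, 60, 171), (77, 10, 171), (102, 11, 222), (111, 122, 221), (108, 212, 219), (108, 214, 219), (74, 137, 130), (73, 115, 142), (65, 16, 180), (40, 3, 221), (30, 4, 142), (0, 3, 84), (75, 17, 88), (83, 22, 92), (70, 17, 92), (82, 19, 148), (84, 17, 147), (84, 17, 146), (96, 7, 182), (102, 6, 198), (95, 8, 198), (100, 8, 199), (96, 6, 198), (99, 9, 197), (90, 7, 192), (90, 6, 181), (84, 11, 118)]
fence (array([ 9.6, 55.2, -0.4]), array([78.1, 10.2]))
board (array([-46.7,  -5.3,   1.6]), array([70.3, 54.2]))
rim (array([-47.2,  -6. ,   1.8]), array([78.6, 62.3])) (129, 158, 86, 65)
bar (array([ 65.6,   0.9, -90.4]), array([176.8,  13.9]))
fence (array([ 9.7, 55.7, -0.2]), array([78. , 10.1]))
board (array([-46.6,  -5.3,   1.5]), array([70.3, 54. ]))
rim (array([-47.1,  -6.1,   1.7]), array([78.7, 62. ])) (130, 159, 86, 65)
bar (array([ 65.5,   1.1, -90.3]), array([177.2,  13.9]))
```

Bar is seated at jig (65.5, 1.0), and the holder is at (-47, -5.8) turned 1.7°. I'll turn to grip the heat sink across its 24 mm side.

```bash
python3 jog.py '[[[0.6, 0, 0, 0, 0.14], [0.6, 0, 0, 0, 0.14], [0.6, 0, 0, 0, 0.14], [0.6, 0, 0, 0, 0.14], [0.6, 0, 0, 0, 0.14], [0.6, 0, 0, 0, 0.14], [0.6, 0, 0, 0, 0.14], [0.6, 0, 0, 0, 0.14], [0.6, 0, 0, 0, 0.14], [0.6, 0, 0, 0, 0.14], [0.6, 0, 0, 0, 0.141], [0.6, -0.037, 0.001, 0.03, 0], [0.6, -0.037, 0.001, 0.03, 0], [0.6, -0.037, 0.001, 0.03, 0], [0.6, 0, 0, 0, 0], [0.6, 0, 0, 0, 0], [0.6, 0, 0, 0, 0]]]'
python3 - <<'E'
from h import *
c=shot("wrist","w5"); s=env.sense(); print(s["eef_pos"],s["orientation"])
J=np.array([532,54.9]);a=np.radians(19)
def jf(r): d=np.array(r[:2])-J; return np.round([d@[np.cos(a),np.sin(a)],d@[-np.sin(a),np.cos(a)],r[4]-19],1),r[2:4]
g=blob(c,(35,90,30),(90,255,255));print("board",jf(rect(c,g,.030)))
k=blob(c,(5,150,100),(18,255,255));print("fence",jf(rect(c,k,.024)))
E
```

```text
time: 10.4
eef_pos: [0.492, 0.0341, 0.1608]
orientation: [3.141, -0.001, 0.361]
contact_force: [0.2, 0.1, -0.4]
width: 0.599
grip_force: 0.0
[0.4925148  0.03414278 0.16130819] [ 3.14038870e+00 -2.26270550e-03  3.60901232e-01]
board (array([-46.3,  -5.6,   1.6]), array([70.1, 54.6]))
fence (array([-73.2, 145.2, -12.3]), array([242.5, 153.2]))
```

View pics/w5.png

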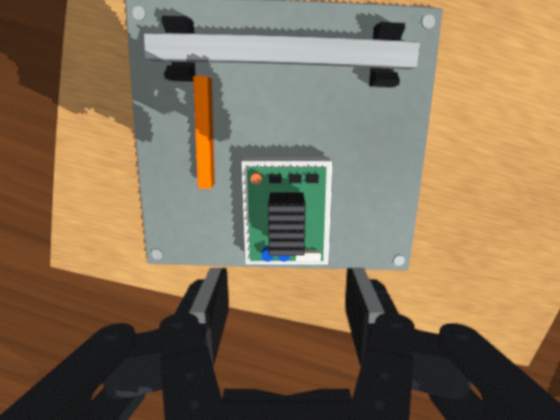

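The holder is centred between the fingers (heat sink near (286,225)), and the bar still lies in both slots. I'll descend and grip.

```bash
python3 jog.py '[[[0.6, -0.002, 0, 0.04, 0], [0.6, 0, 0, 0.035, 0], [0.6, 0, 0, 0.02, 0], [0.6, 0, 0, 0.008, 0], [0.6, 0, 0, 0, 0], [0.3, 0, 0, 0, 0], [0, 0, 0, 0, 0], [0, 0, 0, 0, 0], [0, 0, 0, 0, 0], [0, 0, 0, 0, 0], [0, 0, 0, 0, 0]]]' 60
```

```text
time: 11.55
eef_pos: [0.4904, 0.0335, 0.059]
orientation: [3.14, -0.003, 0.361]
contact_force: [0.7, -0.2, 6.6]
width: 0.266
grip_force: 60.5
```

```bash
python3 jog.py '[[[0, 0, 0, -0.0005, 0.031], [0, 0.012, -0.004, 0, 0], [0, 0.012, -0.004, 0, 0], [0, 0.012, -0.004, 0, 0], [0, 0.012, -0.004, 0, 0], [0, 0.012, -0.004, 0, 0], [0, 0, 0, 0, 0], [0, 0, 0, 0, 0], [0, 0, 0, 0, 0]]]'
python3 - <<'E'
from h import *
s=env.sense(); print(s["eef_pos"],s["orientation"])
J=np.array([532,54.9]);a=np.radians(19)
def jf(r): d=np.array(r[:2])-J; return np.round([d@[np.cos(a),np.sin(a)],d@[-np.sin(a),np.cos(a)],r[4]-19],1),r[2:4]
print("tcp jig",jf(np.r_[s["eef_pos"][:2]*1000,0,0,np.degrees(s["orientation"][2])]))
c=shot("wrist","w6")
g=blob(c,(35,90,30),(90,255,255));print("board",jf(rect(c,g,.030)))
k=blob(c,(0,0,175),(180,40,255),amin=200);print("bar?",jf(rect(c,k,.028)))
E
```

```text
time: 12.45
eef_pos: [0.5406, 0.072, 0.059]
orientation: [3.141, -0.004, 0.33]
contact_force: [3.4, 2.3, 3.9]
width: 0.266
grip_force: 60.8
[0.54061682 0.07203519 0.05902344] [ 3.14059766 -0.0039332   0.32973312]
tcp jig (array([13.7, 13.4, -0.1]), array([0., 0.]))
board (array([ 31.6,  14.2, -90.2]), array([54.7, 35. ]))
bar? (array([ 29.5, -14.5, -90. ]), array([159.2, 136.9]))
```

View pics/w6.png

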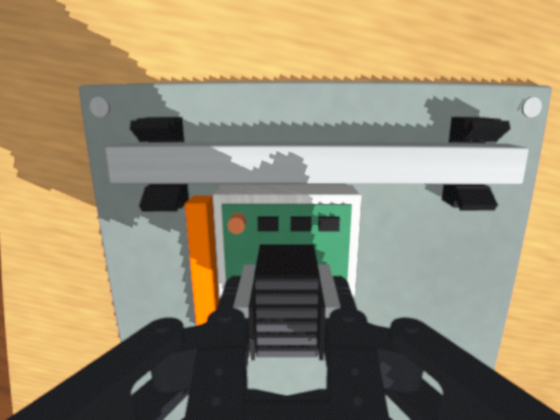

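The holder is a few millimetres short of both: its front edge is at row 195 with the bar's near edge at 183, and its side is at column 217 with the fence at 213. I'll creep in.

```bash
python3 jog.py '[[[0, 0.002, -0.0015, 0, 0], [0, 0.0015, -0.0015, 0, 0], [0, 0.001, 0, 0, 0], [0, 0, 0, 0, 0], [0, 0, 0, 0, 0]]]'; python3 jog.py '[[[0, 0, -0.001, 0, 0], [0, 0, 0, 0, 0], [0, 0, 0, 0, 0]]]'; python3 jog.py '[[[0, 0, -0.001, 0, 0], [0, 0, 0, 0, 0], [0, 0, 0, 0, 0]]]'
```

```text
time: 13.0
eef_pos: [0.5417, 0.0743, 0.059]
orientation: [3.139, 0.002, 0.33]
contact_force: [-6.7, -7.4, 14.7]
width: 0.272
grip_force: 62.2
time: 13.3
eef_pos: [0.5419, 0.0751, 0.059]
orientation: [3.139, 0.001, 0.33]
contact_force: [-2.8, -7.5, 12.2]
width: 0.269
grip_force: 61.8
time: 13.6
eef_pos: [0.5421, 0.0761, 0.059]
orientation: [3.139, -0.0, 0.33]
contact_force: [-1.1, -6.8, 10.5]
width: 0.268
grip_force: 61.5
```

```bash
python3 jog.py '[[[0, 0, 0, -0.0007, 0], [0, 0, 0, 0, 0], [0, 0, 0, 0, 0]]]';python3 jog.py '[[[0, 0.001, 0, 0, 0], [0, 0.001, 0, 0, 0], [0, 0, 0, 0, 0], [0, 0, 0, 0, 0]]]'; python3 jog.py '[[[0, 0, -0.001, 0, 0], [0, 0, 0, 0, 0], [0, 0, 0, 0, 0]]]'
cat > j.py <<'E'
from h import *
s=env.sense();a=np.radians(19);R=np.array([[np.cos(a),np.sin(a)],[-np.sin(a),np.cos(a)]])
print("jig tcp mm",np.round(R@(s["eef_pos"][:2]*1000-[532,54.9]),2),"z",s["eef_pos"][2],"F jig",np.round(R@s["contact_force"][:2],1),s["contact_force"][2],"yaw",np.degrees(s["orientation"])-[0,0,19],"M",s["torque"])
E
python3 j.py
```

```text
time: 13.9
eef_pos: [0.542, 0.0764, 0.059]
orientation: [3.139, -0.0, 0.33]
contact_force: [0.9, -5.0, 3.2]
width: 0.27
grip_force: 60.8
time: 14.3
eef_pos: [0.5424, 0.0766, 0.0591]
orientation: [3.139, 0.004, 0.33]
contact_force: [-5.5, -8.1, 11.6]
width: 0.269
grip_force: 61.7
time: 14.6
eef_pos: [0.5425, 0.0767, 0.0591]
orientation: [3.138, 0.003, 0.331]
contact_force: [-4.8, -12.9, 9.5]
width: 0.269
grip_force: 61.7
jig tcp mm [16.99 17.23] z 0.0591387353774972 F jig [ -8.8 -10.6] 9.540285519623271 yaw [ 1.79787307e+02  1.87652780e-01 -5.28623138e-02] M [-1.91992569  0.62886862  0.2271236 ]
```

```bash
python3 - <<'E'
from h import *
c=shot("wrist")
p=c["pixels"][120:330,80:560][:,:,::-1]
cv2.imwrite("pics/w7.png",cv2.resize(p[:, :340],None,fx=2.3,fy=2.3,interpolation=cv2.INTER_CUBIC))
E
```

```text
(no output)
```

View pics/w7.png

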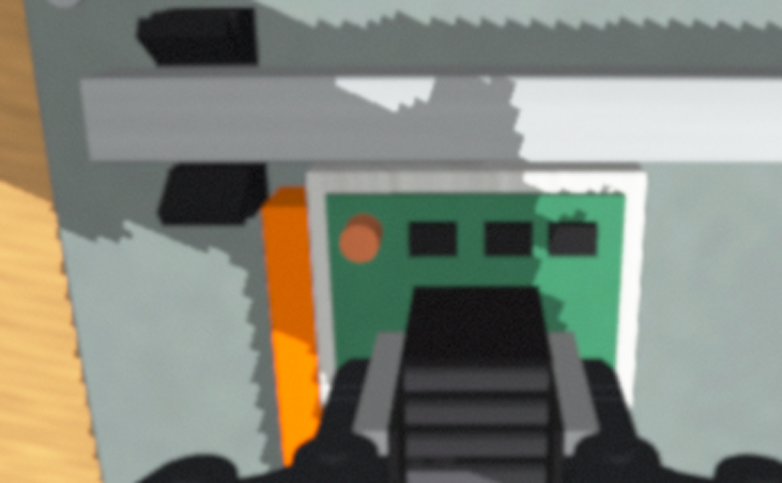

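A gap of about 2 mm to the bar remains (rows 160–170 in the crop), while the fence side looks closed. I'll push further in x.

```bash
python3 jog.py '[[[0, 0.001, 0, -0.0004, 0], [0, 0, 0, 0, 0], [0, 0, 0, 0, 0]]]'>/dev/null; python3 j.py; python3 jog.py '[[[0, 0.001, 0, 0, 0], [0, 0, 0, 0, 0], [0, 0, 0, 0, 0]]]'>/dev/null;python3 j.py;  python3 jog.py '[[[0, 0.001, 0, 0, 0], [0, 0, 0, 0, 0], [0, 0, 0, 0, 0]]]'>/dev/null;python3 j.py
```

```text
jig tcp mm [17.19 17.27] z 0.05918197546863539 F jig [-11.2 -11.7] 9.150162623895607 yaw [ 1.79801009e+02  2.95356546e-01 -4.18938240e-02] M [-2.12961642  0.91328181  0.21237365]
jig tcp mm [17.69 17.23] z 0.05926855934488148 F jig [-13.4 -10.1] 13.288827677742432 yaw [ 1.79804863e+02  3.66225545e-01 -3.66399440e-02] M [-2.28377222  1.35081236  0.30714283]
jig tcp mm [18.72 17.25] z 0.05925855079435581 F jig [-13.7 -10. ] 12.320263862240648 yaw [ 1.79807612e+02  3.61902851e-01 -4.12623399e-02] M [-2.25832324  1.31301132  0.23319742]
```

```bash
python3 jog.py '[[[0, 0.001, 0, 0, 0], [0, 0, 0, 0, 0], [0, 0, 0, 0, 0]]]'>/dev/null; python3 j.py; python3 jog.py '[[[0, 0.001, 0, 0, 0], [0, 0, 0, 0, 0], [0, 0, 0, 0, 0]]]'>/dev/null;python3 j.py;  python3 jog.py '[[[0, 0.001, 0, 0, 0], [0, 0, 0, 0, 0], [0, 0, 0, 0, 0]]]'>/dev/null;python3 j.py
python3 - <<'E'
from h import *
c=shot("wrist")
p=c["pixels"][120:330,80:420][:,:,::-1]
cv2.imwrite("pics/w8.png",cv2.resize(p,None,fx=2.3,fy=2.3,interpolation=cv2.INTER_CUBIC))
E
```

```text
jig tcp mm [19.02 17.25] z 0.059239187028419044 F jig [-16.3 -10.7] 15.188740926793582 yaw [ 1.79813969e+02  4.56344416e-01 -3.26354547e-02] M [-2.47416042  1.75200313  0.26814362]
jig tcp mm [20.08 17.26] z 0.059287228887038974 F jig [-16.8 -10.1] 15.05140955497018 yaw [ 1.79815451e+02  4.49309412e-01 -3.47794718e-02] M [-2.39515248  1.77081247  0.28010669]
jig tcp mm [20.29 17.26] z 0.05928371637664452 F jig [-20.3 -11. ] 18.25052133746072 yaw [ 1.79823482e+02  5.55586268e-01 -2.86301771e-02] M [-2.66608682  2.1948065   0.26334053]
```

View pics/w8.png

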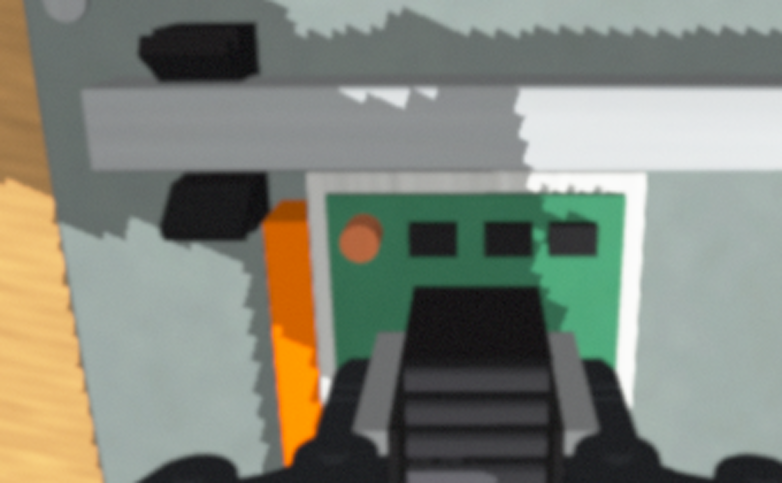

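The gap to the bar is closed (both edges at row 170) and the fence contact holds. I'll relieve the downforce and firm up the push.

```bash
for i in 1; do python3 jog.py '[[[0, 0, 0, -0.0015, 0], [0, 0, 0, 0, 0], [0, 0, 0, 0, 0]]]'>/dev/null; python3 j.py; done; python3 jog.py '[[[0, 0.001, 0, 0, 0], [0, 0, 0, 0, 0], [0, 0, 0, 0, 0]]]'>/dev/null;python3 j.py;  python3 jog.py '[[[0, 0.001, 0, 0, 0], [0, 0, 0, 0, 0], [0, 0, 0, 0, 0]]]'>/dev/null;python3 j.py; python3 jog.py '[[[0, 0.001, 0, 0, 0], [0, 0, 0, 0, 0], [0, 0, 0, 0, 0]]]'>/dev/null;python3 j.py
```

```text
jig tcp mm [20.36 17.29] z 0.05941083324151109 F jig [-13.6 -12.4] 5.355857455753131 yaw [ 1.79824774e+02  5.24058241e-01 -3.65062283e-02] M [-2.71751826  1.22850107  0.2894211 ]
jig tcp mm [20.4  17.31] z 0.05940529269509355 F jig [-17.9 -12.8] 10.104311343100886 yaw [ 1.79834179e+02  6.58738180e-01 -2.02681952e-02] M [-3.03593606  1.83366503  0.27472461]
jig tcp mm [20.47 17.32] z 0.05941713578887653 F jig [-22.4 -12.4] 13.292975915900488 yaw [ 1.79844702e+02  7.84311364e-01 -1.50538819e-02] M [-3.29047463  2.35029444  0.23570642]
jig tcp mm [20.53 17.32] z 0.05941851303062586 F jig [-27.9 -13.6] 18.372769980236825 yaw [ 1.79854492e+02  9.13215999e-01 -4.47134763e-03] M [-3.57997544  2.91038118  0.23667652]
```

```bash
python3 jog.py '[[[0, 0, -0.001, 0, 0], [0, 0, 0, 0, 0], [0, 0, 0, 0, 0]]]'>/dev/null;python3 j.py;  python3 jog.py '[[[0, 0, -0.001, 0, 0], [0, 0, 0, 0, 0], [0, 0, 0, 0, 0]]]'>/dev/null;python3 j.py;python3 jog.py '[[[0, 0, 0, 0, 0], [0, 0, 0, 0, 0], [0, 0, 0, 0, 0], [0, 0, 0, 0, 0], [0, 0, 0, 0, 0]]]';python3 j.py
python3 - <<'E'
from h import *
a=np.radians(19);R=np.array([[np.cos(a),np.sin(a)],[-np.sin(a),np.cos(a)]])
c=shot("wrist")
cv2.imwrite("pics/w9.png",c["pixels"][:,:,::-1])
# bar near/far edge rows in a few columns by brightness gradient -> jig x at z=.028
g=cv2.cvtColor(c["pixels"],cv2.COLOR_RGB2GRAY).astype(int)
for col in (400,420,440): print(col,g[145:200,col].tolist())
E
```

```text
jig tcp mm [20.58 17.4 ] z 0.05945806563341174 F jig [-27.2 -17.7] 17.887616844875968 yaw [ 1.79771538e+02  9.02241268e-01 -1.15787906e-03] M [-4.1495154   2.90864443  0.23087472]
jig tcp mm [20.61 17.47] z 0.05951126027178381 F jig [-28.5 -20.8] 16.118661088937113 yaw [ 1.79691151e+02  8.96107551e-01 -5.63083777e-03] M [-4.78159178  2.7951548   0.29704091]
time: 18.8
eef_pos: [0.5458, 0.0782, 0.0595]
orientation: [3.136, 0.016, 0.332]
contact_force: [-18.2, -29.2, 15.6]
width: 0.27
grip_force: 62.6
jig tcp mm [20.63 17.5 ] z 0.059531368426055824 F jig [-26.8 -21.7] 15.629587490064408 yaw [ 1.79692711e+02  8.93215642e-01 -3.75752988e-03] M [-4.76918745  2.73101916  0.24632816]
400 [108, 110, 110, 109, 109, 109, 107, 106, 100, 101, 100, 108, 132, 168, 200, 218, 224, 224, 225, 225, 226, 225, 225, 226, 227, 228, 229, 229, 230, 230, 230, 230, 232, 232, 232, 233, 232, 233, 232, 232, 231, 232, 232, 233, 232, 232, 231, 229, 219, 195, 176, 173, 173, 173, 173]
420 [109, 108, 110, 109, 107, 109, 108, 106, 103, 100, 101, 107, 129, 166, 198, 217, 224, 224, 225, 225, 225, 225, 226, 227, 227, 228, 229, 230, 229, 230, 231, 232, 232, 234, 234, 233, 233, 233, 234, 233, 233, 233, 234, 233, 233, 234, 234, 230, 219, 196, 181, 174, 173, 172, 172]
440 [108, 109, 108, 108, 108, 109, 107, 106, 101, 101, 100, 105, 124, 160, 196, 218, 224, 224, 225, 225, 225, 226, 226, 227, 228, 228, 228, 230, 231, 231, 232, 233, 234, 234, 235, 235, 234, 234, 233, 233, 233, 233, 234, 234, 234, 234, 234, 229, 213, 170, 127, 109, 107, 105, 108]
```

View pics/w9.png

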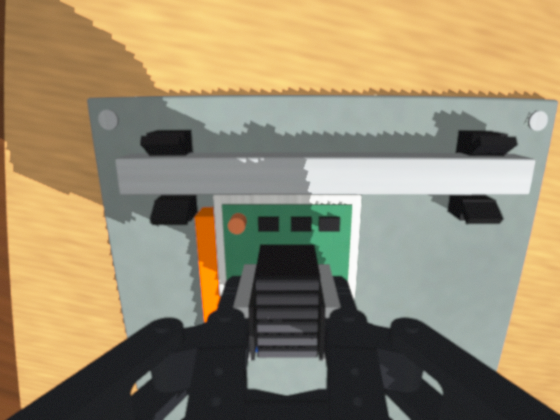

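The bar (rows 158–194) lies straight in both supports. The holder sits flush against the bar and the fence, with steady pushes of about 27 N and 22 N. Handing in.

```bash
python3 -c "
from cell import env
print(env.job_done())"
```

```text
the job is handed in; nothing more can be done
None
```

I handed the job in with the bar seated in both slots and released, and the holder held by the fingers against bar and fence, steady at about 27 N and 22 N measured at the wrist; no verdict came back, and the bystanders were not re-measured.

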